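# Set the metering pump's stroke dial and start it

## Task

Turn the metering pump's stroke dial counter-clockwise by pushing its upright fin round with the fingertips until the dial's index mark lines up with the long target line of the scale ring; then press the start button fully down and let it come back up. Do not pinch the fin or lift the dial, do not press the button before the dial is set, and leave the glassware and the other things on the bench where they are. Finish clear of everything.

Things in the scene. Friction and masses are not known exactly. Their poses are not given: they have to be found in the camera images.
- pump: The metering pump: a white box, 190 x 190 mm, top 70 mm above the bench, fixed to it at a varying place and yaw. Origin at the centre of its underside.
- scale_ring: Fixed round aluminium scale ring on the pump, 180 mm diameter, top 76 mm above the bench, around the dial. Origin at the centre of its underside; its x axis points along the target line.
- dial_centre (a point): Point on the vertical turning axis of the pump's stroke dial, on the dial's top face, 85 mm above the bench. The dial is a dark steel disc of 134 mm diameter in the middle of the scale ring, with a 26 mm hub rising 4 mm. It stays where it is left (about 3 N at the fin turns it). It only rests on its seat: pulled up, it rises.
- index_mark (a point): Outer end of the dial's index mark, on the dial's rim, 66 mm from the axis: a light line 22 x 4 mm on the dark dial, pointing outwards. It is opposite (180 degrees from) the finger fin. Turns with the dial.
- target_line (a point): Inner end, 66 mm from the dial's axis, of the target line on the fixed scale ring: the only long and thick line (21 x 4 mm, dark, radial); the other scale lines are 8 x 1.6 mm, every 15 degrees, with a gap opposite the target line. When lined up, this point and the index mark coincide seen from above.
- fin_top (a point): Middle of the top edge of the dial's upright finger fin, 44 mm from the axis, 117 mm above the bench. The fin is a steel plate standing on the dial, 32 mm long radially (28 to 60 mm from the axis), 12 mm thick, 32 mm high above the dial's face.
- dial (a joint): Angle of the dial on the pump (rad), grows counter-clockwise seen from above; stops at -0.7 and 3.4. At the start the target line always lies counter-clockwise of the index mark, 0.5 to 2.9 rad away, within the stops.
- dial_seat (a joint): How far the dial has been lifted off its seat (m); 0 when seated.
- fin_front: The clockwise-side half (seen from above) of the finger fin's thickness, 6 mm; its outer face is the one to push to turn the dial counter-clockwise. Origin on the dial's axis, at the dial's underside.
- fin_back: The counter-clockwise-side half of the fin's thickness, 6 mm. Origin on the dial's axis, at the dial's underside.
- start_top (a point): Centre of the top of the start button, 67 mm above the bench when up, moving with it; a light round push button of 32 mm diameter on a grey 80 x 80 x 45 mm switch box that stands fixed on the bench, to the left or the right of the pump.
- start (a joint): Travel of the start button (m): 0 released, 0.006 fully down; a spring takes 5 N to push it fully down and returns it.
- jar: Bystander, to be left alone: closed amber glass jar, 64 mm dia x 85 mm high. Origin at the centre of its underside.
- bottle_a: Bystander, to be left alone: clear laboratory bottle with screw cap, 70 mm dia x 150 mm high. Origin at the centre of its underside.
- bottle_b: Bystander, to be left alone: amber laboratory bottle with screw cap, 70 mm dia x 150 mm high. Origin at the centre of its underside.
- beaker: Bystander, to be left alone: small open glass beaker, 72 mm dia x 90 mm high. Origin at the centre of its underside.
- cap: Bystander, to be left alone: open screw-cap ring, 48 mm dia x 20 mm high. Origin at the centre of its underside.
- stopper: Bystander, to be left alone: white plastic stopper, 40 mm dia x 36 mm high. Origin at the centre of its underside.
- wrench: Bystander, to be left alone: steel wrench, 150 mm long, lying flat.
Not all that is in view belongs to the job. What is shaped like the part that bears start_top but blue or green is not meant.

How it is judged:
By the outcome, as a careful person would: the job done as asked, in the order asked, and still so for the second after the job is handed in, with the robot touching nothing.
It also fails if it takes over 54 s, if anything falls off the work surface, if the arm or the gripper's body presses on something with over 40 N, if the wrist force passes 120 N, or if a joint passes its speed limit or range.

## Robot

A 6-joint arm with a two-finger parallel gripper is mounted at the origin on the work surface. World frame = base frame: x ahead of the robot, y to its left, z up, the work surface at z = 0. Lengths are in m, angles in rad, forces in N, time in s.
With the tool pointing down it reaches from about 0.375 to 0.825 m from the base axis. Payload 5.5 kg.
Tool frame: the origin (TCP) lies at the very end of the fingers, on their centre line; the grasp point (between the pads) lies manip.grip_point_offset behind it (manip.grip_point_offset is the distance from the TCP to the grasp point, in m); z points along the fingers, x is the direction in which the jaws open and shut, and the axes are right-handed (so a half turn about z gives the same grasp; the last joint's range is limited). The gripper opens to 85 mm and grips with 20 to 120 N. Pads are 22 mm wide; open, the fingers measure 114 mm over their backs; the gripper's body (76 mm by 85 mm) begins 54 mm behind the grasp point. The pads swing forward as they close: fully open they stand 13 mm farther back than shut.
Start: joints at [1.126, 0.314, -0.047, 1.21, 0, 1.571], TCP at [0.258, 0.542, 0.231] pointing down, gripper open.
Joint ranges: [-2.67, 2.67], [-0.69, 1.73], [-1.03, 1.25], [-2.08, 2.16], [-1.42, 1.45], [-3.14, 3.14]. Speed limits (rad/s): [2.39, 2.39, 3.01, 3.14, 3.14, 3.14].

## Interface

Orientations are given as a 3x3 rotation matrix whose columns are the frame's x, y, z axes.
In Python, from rig import manip, vision gives the robot as it stands. The module is installed in compiled form; this text tells all that it offers.
- The arm moves only by the tool drive_tool, never from a script. Its argument "increments" is a list that holds one entry, the list of rows, each a list of 5 numbers: the closure, from -1 (fully open) to 1 (shut), then the shift along the tool's x, y, z in mm, then the turn about the tool's z in rad. A call has exactly 8 rows; each row is the pose to reach, as a shift and turn from the pose commanded when the call began, along the tool's axes at that moment; what a row does not reach only later rows make up. A row lasts 1/12 s, in which the tool goes at most 41.7 mm and 7.16 degrees, less where a joint would pass 70% of its speed; a pose out of reach is approached as far as the arm can. A call with a gripper value outside its range is refused whole. The fingers move at their own pace and stop on an object; "grip_force" is the grip in N (left out, the last holds). Time passes only in rows, so rows that repeat a pose let the fingers close, or fill a call up. It gives the time, the measured TCP pose, the force and the opening at its end, in the units of the state.
- manip.observe(): the state, without advancing time (a new reading comes with each control period).
- vision.snapshot(name): name is "side" or "top" or "wrist"; returns a dict with "pixels" (480x640x3 uint8, red, green, blue), "intrinsics" (3x3 intrinsics, pixels), "rvec" (rotation vector, rad) and "tvec" (3), from world to camera coordinates, as OpenCV has them; the wrist camera has in their place "tool_from_camera" (4x4, takes a point from camera to tool coordinates, whose origin is the TCP and whose axes are the tool frame's). Camera axes: x right, y down, z forward; pixel columns grow to the right and rows downward; lengths in m; the calibration is good to about 2 mm. The wrist camera is an equidistant fisheye: a pixel r from the principal point sees the ray r / f radians off the axis. A picture is of the moment at which its call begins: read the wrist's pose just before it. There is no depth.
- manip.sign_off(): hands the job in, once; it reports no verdict.
The state is a dict: "time": time; "qpos": joint angles; "qd": joint speeds; "effort": joint torques, N m; "eef_pos": TCP position; "tcp_rot": TCP orientation; "ft_force": force on the tool from outside, world axes, zero at the start; "torque": the same for the moment, N m; "width": finger opening in m.
Only numpy, scipy, OpenCV 4.12 (cv2) and the standard library are available. Lean on these libraries where they do the work, as an engineer would, in place of code of your own. Each camera call takes 0.05 s, during which the arm holds its last target. There are 200 camera calls.

## Working session

There is one attempt and no reset: what is moved stays moved. The work goes in short steps, Python scripts to look and compute and a tool call to move; the robot and the scene stay as the last step left them, time stands still between calls to the robot, and variables do not carry over. Pictures are saved under pics/ and viewed, about 8 in all and at most 12, crops included, and the job is handed in when it is done.

Besides the shell and the picture viewer there is one more tool, called after ">>>" as name(argument=value, ...) on one line, values as JSON. drive_tool: Moves the arm, as the interface text tells. Its arguments: {"type":"object","properties":{"increments":{"type":"array","items":{"type":"array","items":{"type":"array","items":{"type":"number"}}}},"grip_force":{"type":"number"}},"required":["increments"]}

```bash
mkdir -p pics; cat > h.py <<'E'
import numpy as np, cv2
from rig import manip, vision
def snap(n,f=None):
    s=vision.snapshot(n)
    if f: cv2.imwrite('pics/'+f,s['pixels'][:,:,::-1])
    return s
def ray(s,uv,z):
    R,_=cv2.Rodrigues(np.array(s['rvec'],float)); t=np.array(s['tvec'],float).ravel(); K=np.array(s['intrinsics'])
    d=R.T@np.linalg.inv(K)@np.array([uv[0],uv[1],1.]); c=-R.T@t
    return c+d*(z-c[2])/d[2]
def proj(s,p):
    return cv2.projectPoints(np.array(p,float).reshape(-1,1,3),np.array(s['rvec'],float),np.array(s['tvec'],float),np.array(s['intrinsics']),None)[0].reshape(-1,2)
E
python3 - <<'E'
from h import *
import pickle
o=manip.observe();print(o, manip.grip_point_offset)
a=snap('top','top0.png');b=snap('side','side0.png')
pickle.dump((a,b),open('s0.pkl','wb'))
print(a['intrinsics'],a['rvec'],a['tvec'])
E
```

```text
{'time': 0.0, 'qpos': array([ 1.12601541e+00,  3.14236224e-01, -4.80604305e-02,  1.21019765e+00,
        1.38908682e-05,  1.57078616e+00]), 'qd': array([ 7.78387873e-04, -5.36389728e-05, -3.00182048e-04, -2.51613240e-03,
       -4.71943358e-04,  6.79960011e-04]), 'effort': array([-8.65650491e-04, -5.39583492e+01,  3.39754057e+01,  1.90762302e-02,
        1.27183048e-04,  5.01922941e-06]), 'eef_pos': array([0.25790721, 0.54111152, 0.23043662]), 'tcp_rot': array([[ 4.30250326e-01,  9.02709314e-01, -7.43110955e-04],
       [ 9.02708023e-01, -4.30250967e-01, -1.52679515e-03],
       [-1.69797641e-03, -1.39081079e-05, -9.99998558e-01]]), 'ft_force': array([-0.27357067,  0.59936495, -0.52208121]), 'torque': array([0.02928783, 0.06580544, 0.01388199]), 'width': 0.08531537880532858} 0.0187
[[568.17964422   0.         320.91901942]
 [  0.         568.17964422 232.76610122]
 [  0.           0.           1.        ]] [ 2.21296708 -2.16311182  0.09073218] [0.01508462 0.55594462 1.5353003 ]
```

View pics/top0.png

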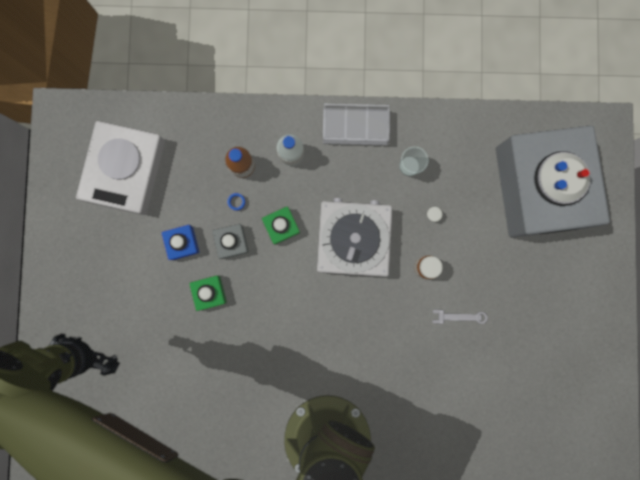

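View pics/side0.png

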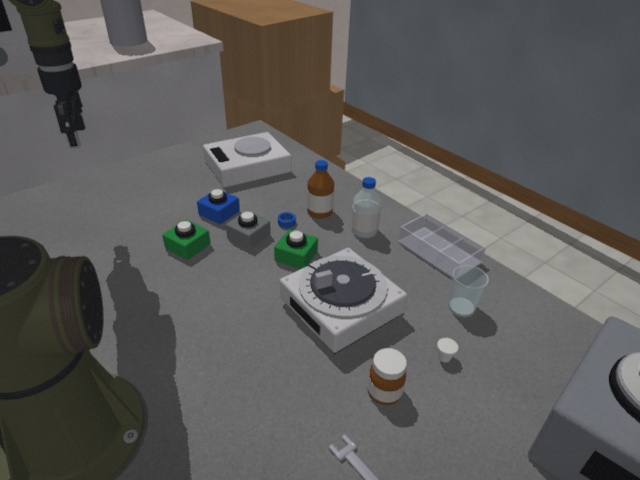

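Top view: the pump is at (355,239), with the fin near (352,253), the index near (362,217) and a possible target line near (326,244). There are four switch boxes: blue (180,242), green (281,225), green (207,293) and grey (229,241). Only the grey one matches the description, and I'll confirm it in an enlarged crop.

```bash
python3 - <<'E'
from h import *
import pickle
a,b=pickle.load(open('s0.pkl','rb'))
im=a['pixels'][:,:,::-1]
c=cv2.resize(im[190:290,205:405],None,fx=4,fy=4,interpolation=cv2.INTER_CUBIC)
cv2.imwrite('pics/crop0.png',c)
print('dialc',ray(a,(355,238),.085),'btn',ray(a,(229,241),.067))
for n,uv in dict(jar=(430,267),stop=(434,214),bkr=(414,162),ba=(290,147),bb=(238,158),g1=(281,225),g2=(207,293),bl=(178,242)).items(): print(n,ray(a,uv,.06).round(3))
E
```

```text
dialc [ 0.53898005 -0.0614304   0.085     ] btn [0.52450903 0.27105792 0.067     ]
jar [ 0.468 -0.264  0.06 ]
stop [ 0.61  -0.274  0.06 ]
bkr [ 0.75  -0.219  0.06 ]
ba [0.782 0.117 0.06 ]
bb [0.749 0.256 0.06 ]
g1 [0.571 0.135 0.06 ]
g2 [0.386 0.325 0.06 ]
bl [0.519 0.407 0.06 ]
```

View pics/crop0.png

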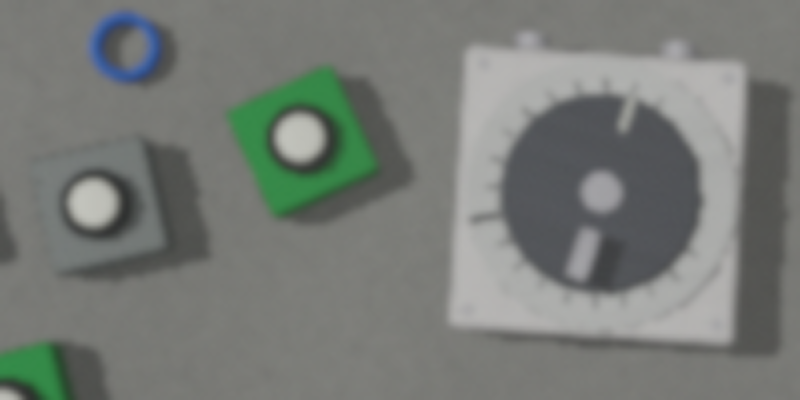

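The crop confirms the grey box, with its button at crop (95,204). The index outer end is at crop (632,95), the target line spans (470–500,217), and the fin is at (583,255). Next I'll measure these in metric.

```bash
cat >> h.py <<'E'
def dialmeas(s, c0=(-0.0614,), verbose=True):
    """dial centre from dark disc, z=.085"""
    im=s['pixels'].astype(int); g=im.mean(2)
    m=(g<105).astype(np.uint8); 
    return g,m
def rectify(s,c,half,z,n):
    """sample the view on plane z; rows = -x (x up), cols = -y (y left)"""
    ax=np.linspace(-half,half,n)
    Y,X=np.meshgrid(c[1]-ax,c[0]-ax)
    P=np.stack([X,Y,np.full_like(X,z)],-1).reshape(-1,3)
    uv=proj(s,P).reshape(n,n,2).astype(np.float32)
    return cv2.remap(s['pixels'],uv[...,0],uv[...,1],cv2.INTER_CUBIC)
E
python3 - <<'E'
from h import *
import pickle
a,b=pickle.load(open('s0.pkl','rb'))
c=np.array([.539,-.0614]); n=401;half=.1
r=rectify(a,c,half,.085,n); cv2.imwrite('pics/rect.png',r[:,:,::-1])
g=r.astype(int).mean(2)
# disc: dark pixels, largest contour -> hull -> min enclosing / ellipse
m=cv2.morphologyEx((g<115).astype(np.uint8),cv2.MORPH_OPEN,np.ones((9,9),np.uint8))
k=max(cv2.findContours(m,cv2.RETR_EXTERNAL,cv2.CHAIN_APPROX_NONE)[0],key=cv2.contourArea)
(ex,ey),ax,_=cv2.fitEllipse(cv2.convexHull(k)); s=2*half/(n-1)
C=np.array([c[0]+half-ey*s,c[1]+half-ex*s]); print('centre',C,'dia',np.array(ax)*s)
def prof(rad,z):
    th=np.radians(np.arange(0,360,.5)); P=np.c_[C[0]+rad*np.cos(th),C[1]+rad*np.sin(th),0*th+z]
    uv=proj(a,P).astype(np.float32)
    return cv2.remap(a['pixels'],uv[:,:1],uv[:,1:],cv2.INTER_CUBIC).astype(float).mean((1,2))
for rad,z in((.055,.085),(.084,.076)):
    p=prof(rad,z)
    q=p-np.median(p)
    for sgn,nm in((1,'bright'),(-1,'dark')):
        w=np.clip(sgn*q-10,0,None); i=np.argmax(w); idx=np.arange(i-16,i+17)%720
        off=(w[idx]*np.arange(-16,17)).sum()/w[idx].sum()
        print(rad,nm,(i+off)/2,w[i])
# button (bright blob near 229,241)
g=a['pixels'].astype(int).mean(2); m=np.zeros_like(g,np.uint8); m[225:256,214:245]=g[225:256,214:245]>165
M=cv2.moments(m,True); u=(M['m10']/M['m00'],M['m01']/M['m00']); print('btn',u,ray(a,u,.067),'dia',2*np.sqrt(M['m00']/np.pi)*.0026)
E
```

```text
centre [ 0.53908453 -0.06132504] dia [0.13033006 0.13203046]
0.055 bright 163.43186417809758 58.999999999999986
0.055 dark 181.39017341040463 9.333333333333343
0.084 bright nan 0.0
0.084 dark 102.53256704980843 33.66666666666666
btn (227.59756097560975, 240.3170731707317) [0.52623473 0.27482821 0.067     ] dia 0.026566560643741514<stdin>:21: RuntimeWarning: invalid value encountered in scalar divide
```

>>> drive_tool(increments=[[[1,0,0,0,0],[1,0,0,0,0],[1,0,0,0,0],[1,0,0,0,0],[1,0,0,0,0],[1,0,0,0,0],[1,0,0,0,0],[1,0,0,0,0]]], grip_force=30)

```text
time: 0.77
eef_pos: [0.2582, 0.5416, 0.2313]
tcp_rot: [[0.43, 0.903, 0.0], [0.903, -0.43, 0.0], [0.0, 0.0, -1.0]]
ft_force: [-0.1, 0.1, -0.0]
width: 0.0
```

>>> drive_tool(increments=[[[1,-25,29,0,0],[1,-50,58,0,0],[1,-75,87,0,0],[1,-100,116,0,0],[1,-125,145,0,0],[1,-150,174,0,0],[1,-175,203,0,0],[1,-198,231,0,0]]])

```text
time: 1.43
eef_pos: [0.3818, 0.2616, 0.2316]
tcp_rot: [[0.43, 0.903, 0.001], [0.903, -0.43, 0.0], [0.0, 0.0, -1.0]]
ft_force: [0.8, -0.0, -0.5]
width: -0.0002
```

>>> drive_tool(increments=[[[1,-25,29,0,-0.02],[1,-50,58,0,-0.04],[1,-75,87,0,-0.06],[1,-100,116,0,-0.08],[1,-125,145,0,-0.1],[1,-150,174,0,-0.12],[1,-175,203,0,-0.136],[1,-198,231,0,-0.136]]])

```text
time: 2.1
eef_pos: [0.5053, -0.0168, 0.2316]
tcp_rot: [[0.304, 0.953, 0.001], [0.953, -0.304, -0.0], [0.0, 0.001, -1.0]]
ft_force: [0.9, 0.1, 0.6]
width: -0.0001
```

>>> drive_tool(increments=[[[1,0,0,0,0],[1,0,0,0,0],[1,0,0,0,0],[1,0,0,0,0],[1,0,0,0,0],[1,0,0,0,0],[1,0,0,0,0],[1,0,0,0,0]]])

```text
time: 2.77
eef_pos: [0.5047, -0.014, 0.2314]
tcp_rot: [[0.303, 0.953, 0.0], [0.953, -0.303, -0.0], [0.0, 0.0, -1.0]]
ft_force: [0.3, 0.4, 0.4]
width: -0.0003
```

```bash
python3 - <<'E'
from h import *
o=manip.observe(); s=snap('wrist','w1.png'); print(o['qpos'],o['eef_pos'],s['intrinsics'],s['tool_from_camera'])
E
```

```text
[-2.77512815e-02  1.34822916e-01 -2.72819262e-01  1.16293827e+00
  5.16703396e-06  2.79901694e-01] [ 0.50472119 -0.01400855  0.23142622] [[371.64829954   0.         308.7722914 ]
 [  0.         371.64829954 240.83115684]
 [  0.           0.           1.        ]] [[ 9.99998998e-01 -9.12390526e-04  1.08268317e-03  1.07703774e-03]
 [ 5.58148225e-04  9.56790750e-01  2.90776802e-01 -7.43846158e-02]
 [-1.30120324e-03 -2.90775906e-01  9.56790301e-01 -1.42572528e-01]
 [ 0.00000000e+00  0.00000000e+00  0.00000000e+00  1.00000000e+00]]
```

View pics/w1.png

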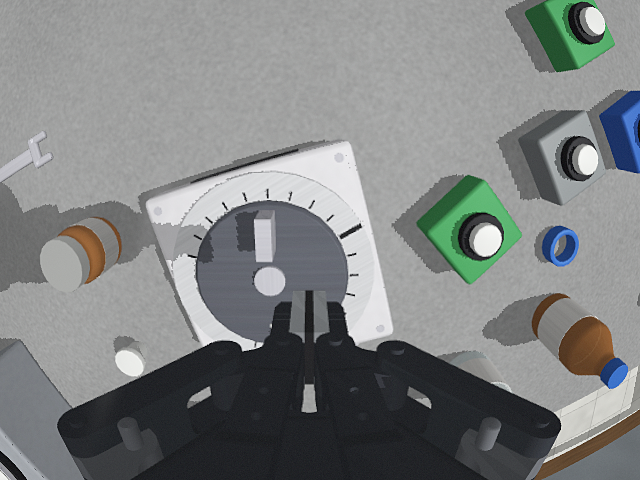

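The wrist view is sharp. It shows the hub at (270,280), fin (264,232), target line (340–361,231) and grey box's button (583,159). Now I'll refine the positions from it.

```bash
cat >> h.py <<'E'
def wray(s,o,uv,z):
    K=np.array(s['intrinsics']); T=np.array(s['tool_from_camera']); uv=np.atleast_2d(np.array(uv,float))
    x=(uv-K[:2,2])/K[0,0]; th=np.linalg.norm(x,axis=1,keepdims=True)
    d=np.c_[x/np.maximum(th,1e-9)*np.sin(th),np.cos(th)]
    R=np.array(o['tcp_rot']); D=(R@T[:3,:3]@d.T).T; c=np.array(o['eef_pos'])+R@T[:3,3]
    return c+D*((z-c[2])/D[:,2])[:,None]
def blob(mask,seed=None):
    n,l,st,ce=cv2.connectedComponentsWithStats(mask.astype(np.uint8)); k=l[seed[1],seed[0]]
    return l==k, ce[k], st[k]
E
cat > meas.py <<'E'
from h import *
import sys
o=manip.observe(); s=snap('wrist','w_m.png')
im=s['pixels'].astype(int); g=im.mean(2)
hub=tuple(map(int,sys.argv[1].split(','))); tl=tuple(map(int,sys.argv[2].split(','))); 
m,c,st=blob(g>130,hub); H=wray(s,o,c,.089)[0]; print('hub',c,st,H)
if tl[0]>0:
    m,c,st=blob(g<70,tl); P=wray(s,o,np.argwhere(m)[:,::-1],.076)
    M=P.mean(0); print('target mid',c,st,M,'r',np.hypot(*(M-H)[:2]),'ang',np.degrees(np.arctan2(M[1]-H[1],M[0]-H[0])))
for a in sys.argv[3:]:
    u,v,z=map(float,a.split(',')); P=wray(s,o,(u,v),z)[0]; print(a,P.round(4),'r',round(np.hypot(*(P-H)[:2]),4),'ang',np.degrees(np.arctan2(P[1]-H[1],P[0]-H[0])).round(2))
E
python3 meas.py 270,280 350,231 583,159,.067 256,210,.117 275,210,.117 255,237,.117 273,237,.117 264,211,.117
python3 -c "
import cv2;i=cv2.imread('pics/w_m.png')[160:300,190:390];cv2.imwrite('pics/c2.png',cv2.resize(i,None,fx=4,fy=4,interpolation=cv2.INTER_CUBIC))"
```

```text
hub [269.81422925 280.70355731] [254 266  32  31 759] [ 0.54006933 -0.05804984  0.089     ]
target mid [350.425 230.8  ] [340 224  21  15  80] [0.52281598 0.0180969  0.076     ] r 0.07807691625189199 ang 102.76654071396857
583,159,.067 [0.5251 0.2698 0.067 ] r 0.3282 ang 92.62
256,210,.117 [ 0.4755 -0.0427  0.117 ] r 0.0664 ang 166.68
275,210,.117 [ 0.4797 -0.0298  0.117 ] r 0.0667 ang 154.95
255,237,.117 [ 0.4941 -0.0502  0.117 ] r 0.0467 ang 170.36
273,237,.117 [ 0.4981 -0.0377  0.117 ] r 0.0467 ang 154.15
264,211,.117 [ 0.4779 -0.0375  0.117 ] r 0.0654 ang 161.72
```

View pics/c2.png

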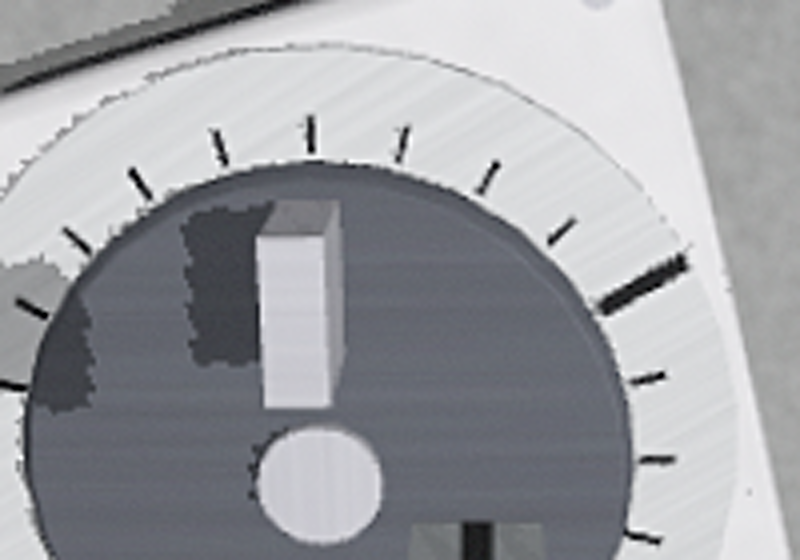

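```bash
python3 meas.py 270,280 350,231 254.5,219.2,.117 271.2,219,.117 256.2,262,.117 272.5,262,.117 263.6,240.5,.117; python3 - <<'E'
from h import *
im=cv2.imread('pics/w_m.png').astype(int);g=im.mean(2)
print(blob(g>200,(583,159))[1:])
E
```

```text
hub [269.95206391 280.6391478 ] [254 266  32  30 751] [ 0.54006411 -0.05806716  0.089     ]
target mid [350.67857143 230.66666667] [340 223  22  16  84] [0.52280209 0.01818008 0.076     ] r 0.07817684245307102 ang 102.75645454898115
254.5,219.2,.117 [ 0.4815 -0.0462  0.117 ] r 0.0598 ang 168.53
271.2,219,.117 [ 0.4851 -0.0347  0.117 ] r 0.0598 ang 156.96
256.2,262,.117 [ 0.5125 -0.0562  0.117 ] r 0.0276 ang 176.11
272.5,262,.117 [ 0.5161 -0.0446  0.117 ] r 0.0275 ang 150.6
263.6,240.5,.117 [ 0.4985 -0.0453  0.117 ] r 0.0435 ang 162.87
(array([587.85144124, 159.49445676]), array([578, 145,  20,  30, 451], dtype=int32))
```

>>> drive_tool(increments=[[[1,0,0,20,0],[1,0,0,45,0],[1,0,0,70,0],[1,0,0,95,0],[1,0,0,115,0],[1,0,0,127,-0.01],[1,0,0,134,-0.01],[1,0,0,134,-0.01]]])

```text
time: 3.58
eef_pos: [0.5037, -0.0146, 0.0959]
tcp_rot: [[0.295, 0.956, -0.003], [0.956, -0.295, 0.0], [-0.001, -0.003, -1.0]]
ft_force: [-0.7, -0.2, 0.2]
width: -0.0001
```

>>> drive_tool(increments=[[[1,0,0,0,0],[1,-1,0,0,0],[1,-2,0,0,0],[1,-3,0,0,0],[1,-4,0,0,0],[1,-5,0,0,0],[1,-6,0,0,0],[1,-7,0,0,0]]])

```text
time: 4.25
eef_pos: [0.5028, -0.0215, 0.0974]
tcp_rot: [[0.294, 0.956, 0.0], [0.956, -0.294, -0.0], [0.0, 0.0, -1.0]]
ft_force: [0.3, -1.0, -0.8]
width: 0.0
```

>>> drive_tool(increments=[[[1,-1,0,0,0],[1,-2,0,0,0],[1,-3,0,0,0],[1,-4,0,0,0],[1,-4,0,0,0],[1,-4,0,0,0],[1,-4,0,0,0],[1,-4,0,0,0]]])

```text
time: 4.92
eef_pos: [0.5016, -0.0251, 0.0973]
tcp_rot: [[0.294, 0.956, -0.0], [0.956, -0.294, 0.0], [0.0, -0.0, -1.0]]
ft_force: [0.1, -0.2, 0.3]
width: -0.0002
```

>>> drive_tool(increments=[[[1,-4.1,-1.6,0,-0.087],[1,-8.4,-2.8,0,-0.175],[1,-12.7,-3.6,0,-0.262],[1,-17.1,-4.0,0,-0.349],[1,-21.6,-4.1,0,-0.436],[1,-25.9,-3.8,0,-0.524],[1,-30.3,-3.1,0,-0.611],[1,-34.6,-2.0,0,-0.698]]])

```text
time: 5.58
eef_pos: [0.4885, -0.057, 0.0972]
tcp_rot: [[-0.393, 0.92, -0.002], [0.92, 0.393, 0.002], [0.002, -0.001, -1.0]]
ft_force: [-2.8, 2.8, 2.4]
width: -0.0002
```

```bash
python3 - <<'E'
from h import *
o=manip.observe(); s=snap('wrist','w3.png'); print(o['qpos'],o['eef_pos'],o['ft_force'])
C=np.array([.5401,-.0581]);R=o['tcp_rot'];d=o['eef_pos'][:2]-C
print('d',d@R[:2,0],'r',-d@R[:2,1],'yaw',np.degrees(np.arctan2(R[1,0],R[0,0])))
E
```

```text
[-0.11710284  0.21328422 -0.50325739  0.85597913  0.00150895 -0.52107512] [ 0.48851564 -0.05696675  0.09715136] [-2.78645887  2.78205883  2.41255201]
d 0.02131835399874562 r 0.046986717556789064 yaw 113.14578576931143
```

View pics/w3.png

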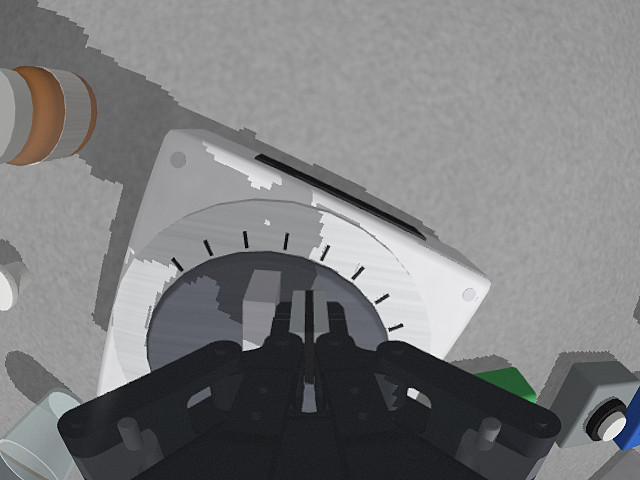

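The fingers sit against the fin's clockwise face, with the fin's top outer edge at (252–281,270) and parallel to the tool, so the dial is following. I'll carry on with the arc.

>>> drive_tool(increments=[[[1,-4.1,-1.6,0,-0.087],[1,-8.4,-2.8,0,-0.175],[1,-12.7,-3.6,0,-0.262],[1,-17.1,-4.0,0,-0.349],[1,-21.6,-4.1,0,-0.436],[1,-25.9,-3.8,0,-0.524],[1,-30.3,-3.1,0,-0.611],[1,-34.6,-2.0,0,-0.698]]])

```text
time: 6.3
eef_pos: [0.4995, -0.0904, 0.0968]
tcp_rot: [[-0.891, 0.454, -0.003], [0.454, 0.891, -0.0], [0.003, -0.002, -1.0]]
ft_force: [-3.7, -0.4, 0.8]
width: -0.0001
```

>>> drive_tool(increments=[[[1,-4.1,-1.6,0,-0.087],[1,-8.4,-2.8,0,-0.175],[1,-12.7,-3.6,0,-0.262],[1,-17.1,-4.0,0,-0.349],[1,-21.6,-4.1,0,-0.436],[1,-21.6,-4.1,0,-0.436],[1,-21.6,-4.1,0,-0.436],[1,-21.6,-4.1,0,-0.436]]])

```text
time: 6.97
eef_pos: [0.5181, -0.1037, 0.0971]
tcp_rot: [[-0.999, 0.04, -0.001], [0.04, 0.999, 0.0], [0.001, 0.0, -1.0]]
ft_force: [-2.6, -0.5, -0.7]
width: 0.0002
```

```bash
python3 - <<'E'
from h import *
o=manip.observe(); s=snap('wrist','w4.png'); print(o['qpos'],o['eef_pos'],o['ft_force'])
C=np.array([.5401,-.0581]);R=o['tcp_rot'];d=o['eef_pos'][:2]-C
print('d',d@R[:2,0],'r',-d@R[:2,1],'yaw',np.degrees(np.arctan2(R[1,0],R[0,0])))
t=snap('top','t4.png'); r=rectify(t,C,.1,.085,450)[:,:,::-1]
a=s['pixels'][180:480,80:480,::-1]; cv2.imwrite('pics/both4.png',np.hstack([cv2.resize(a,(600,450))[:, 150:500],r]))
E
```

```text
[-1.97460191e-01  2.75267692e-01 -4.21060336e-01  8.74982931e-01
 -1.24864926e-05 -1.72776495e+00] [ 0.51809243 -0.10365752  0.09710714] [-2.64803426 -0.53685969 -0.6891569 ]
d 0.020145340047432736 r 0.04641105955895605 yaw 177.68000519997995
```

View pics/both4.png

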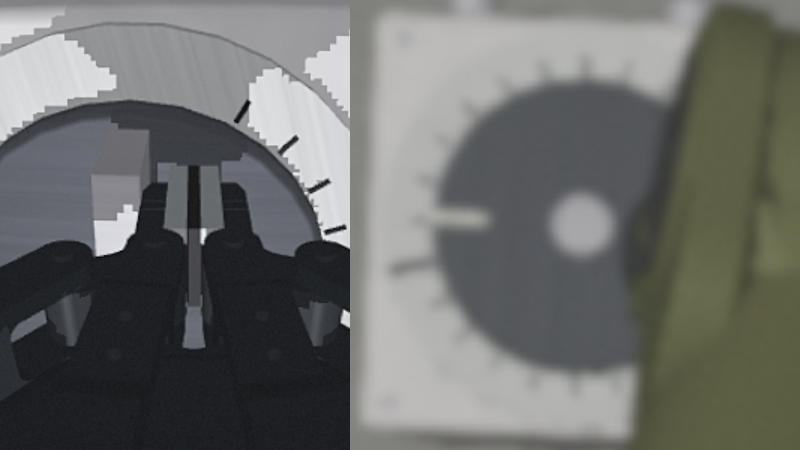

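The top view shows the index at about 87° and the target at about 103°, so roughly 15° remain, which agrees with the tool yaw. I'll do 12° more, then measure.

>>> drive_tool(increments=[[[1,-2.4,-1.0,0,-0.052],[1,-5.0,-1.8,0,-0.105],[1,-7.5,-2.6,0,-0.157],[1,-10.1,-3.1,0,-0.209],[1,-10.1,-3.1,0,-0.209],[1,-10.1,-3.1,0,-0.209],[1,-10.1,-3.1,0,-0.209],[1,-10.1,-3.1,0,-0.209]]])

```text
time: 7.73
eef_pos: [0.5282, -0.1072, 0.0973]
tcp_rot: [[-0.986, -0.169, -0.0], [-0.169, 0.986, 0.0], [0.0, 0.0, -1.0]]
ft_force: [-1.6, -0.3, -0.7]
width: 0.0002
```

```bash
cat > ang.py <<'E'
from h import *
def ang(a,C=np.array([.5391,-.0613])):
    # hub fit in the top view fixes the centre as this camera sees it
    g=a['pixels'].astype(float).mean(2)
    out=[]
    for rads,z,sgn in((np.arange(.050,.062,.001),.085,1),(np.arange(.0775,.086,.001),.076,-1)):
        th=np.arange(70,135,.25); t=np.radians(th)
        p=0
        for r in rads:
            uv=proj(a,np.c_[C[0]+r*np.cos(t),C[1]+r*np.sin(t),0*t+z]).astype(np.float32)
            p=p+cv2.remap(g.astype(np.float32),uv[:,:1],uv[:,1:],cv2.INTER_CUBIC).ravel()/len(rads)
        q=sgn*(p-np.median(p)); w=np.clip(q-.3*q.max(),0,None); i=q.argmax(); sel=abs(th-th[i])<6
        out.append((w*th)[sel].sum()/w[sel].sum())
    return out
if __name__=='__main__':
    for i in range(3):
        a=snap('top',f't5.png'); x=ang(a); print(x,x[1]-x[0])
    for dc in((.002,0),(0,.003)):x=ang(a,np.array([.5391,-.0613])+dc); print('sens',dc,x[1]-x[0])
    o=manip.observe();R=o['tcp_rot'];print('yaw',np.degrees(np.arctan2(R[1,0],R[0,0])),o['ft_force'])
E
python3 ang.py
```

```text
[np.float64(98.31773724438155), np.float64(102.48799532969036)] 4.1702580853088165
[np.float64(98.32134375853433), np.float64(102.47033748486956)] 4.1489937263352346
[np.float64(98.32065812862382), np.float64(102.47813053709508)] 4.157472408471264
sens (0.002, 0) 3.485116484925342
sens (0, 0.003) 4.179736000252589
yaw -170.20521317635615 [-2.48321995 -0.33310404 -1.67489385]
```

>>> drive_tool(increments=[[[1,-1.0,-0.4,0,-0.022],[1,-2.0,-0.8,0,-0.044],[1,-2.0,-0.8,0,-0.044],[1,-2.0,-0.8,0,-0.044],[1,-2.0,-0.8,0,-0.044],[1,-2.0,-0.8,0,-0.044],[1,-2.0,-0.8,0,-0.044],[1,-2.0,-0.8,0,-0.044]]])

```text
time: 8.55
eef_pos: [0.5305, -0.1077, 0.0973]
tcp_rot: [[-0.977, -0.214, -0.0], [-0.214, 0.977, 0.0], [0.0, 0.0, -1.0]]
ft_force: [-2.5, -0.6, -1.0]
width: -0.0003
```

```bash
python3 ang.py
```

```text
[np.float64(100.90818340653036), np.float64(102.48036350959671)] 1.5721801030663585
[np.float64(100.91964545650922), np.float64(102.47657872800366)] 1.5569332714944437
[np.float64(100.89961583800611), np.float64(102.48314042441633)] 1.5835245864102205
sens (0.002, 0) 0.9150644973189372
sens (0, 0.003) 1.5251654906215464
yaw -167.65806810495013 [-3.27624266 -1.20336728 -1.65521114]
```

>>> drive_tool(increments=[[[1,3,0,0,0],[1,6,0,0,0],[1,6,0,-20,0],[1,6,0,-50,0],[1,6,-30,-80,0],[1,6,-60,-110,0],[1,6,-60,-140,0],[1,6,-60,-140,0]]])

```text
time: 9.37
eef_pos: [0.5414, -0.1701, 0.2444]
tcp_rot: [[-0.977, -0.212, 0.011], [-0.212, 0.977, -0.003], [-0.01, -0.005, -1.0]]
ft_force: [1.1, -0.1, 0.5]
width: 0.0
```

>>> drive_tool(increments=[[[1,0,0,0,0],[1,0,0,0,0],[1,0,0,0,0],[1,0,0,0,0],[1,0,0,0,0],[1,0,0,0,0],[1,0,0,0,0],[1,0,0,0,0]]])

```text
time: 10.03
eef_pos: [0.5374, -0.1675, 0.237]
tcp_rot: [[-0.977, -0.214, -0.0], [-0.214, 0.977, 0.0], [0.0, 0.0, -1.0]]
ft_force: [-0.3, -0.5, 0.5]
width: -0.0002
```

```bash
python3 - <<'E'
from h import *
o=manip.observe(); s=snap('wrist','w6.png'); print(o['eef_pos'])
E
python3 ang.py
```

```text
[ 0.53740541 -0.1674589   0.23703722]
[np.float64(100.9011953476114), np.float64(102.47738905921996)] 1.5761937116085534
[np.float64(100.90760659236224), np.float64(102.4787730006835)] 1.571166408321261
[np.float64(100.9074613253192), np.float64(102.48132609494964)] 1.5738647696304326
sens (0.002, 0) 0.906743101717467
sens (0, 0.003) 1.5330172913047733
yaw -167.65632924588232 [-1.2889539   0.82349956  0.16804855]
```

View pics/w6.png

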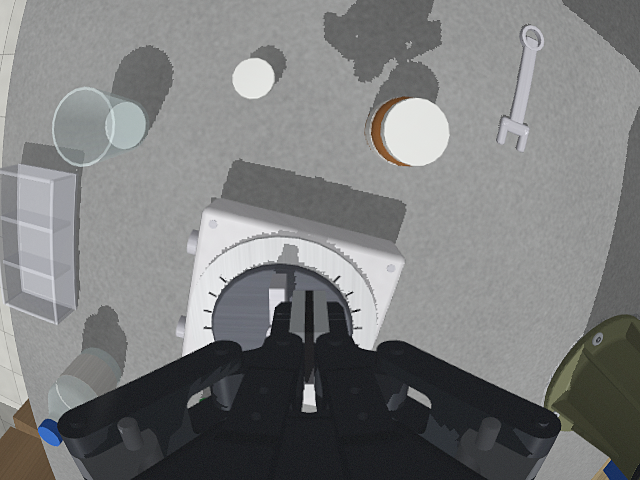

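Retraction did not move the dial: the jar, stopper and wrench are untouched, and the fin is at (276,296). The top camera gives about 1.6° remaining. I'll move the wrist to the target side for a sharp check.

>>> drive_tool(increments=[[[1,0,35,0,0],[1,0,70,0,0],[1,0,105,0,0],[1,0,140,0,0],[1,0,175,0,0],[1,0,205,0,0],[1,0,230,0,0],[1,0,230,0,0]]])

```text
time: 10.9
eef_pos: [0.4874, 0.0607, 0.2375]
tcp_rot: [[-0.976, -0.218, -0.0], [-0.218, 0.976, 0.002], [-0.0, 0.002, -1.0]]
ft_force: [1.0, -0.6, 0.1]
width: -0.0002
```

>>> drive_tool(increments=[[[1,0,0,0,0],[1,0,0,0,0],[1,0,0,0,0],[1,0,0,0,0],[1,0,0,0,0],[1,0,0,0,0],[1,0,0,0,0],[1,0,0,0,0]]])

```text
time: 11.57
eef_pos: [0.4884, 0.0568, 0.2373]
tcp_rot: [[-0.977, -0.213, -0.0], [-0.213, 0.977, -0.0], [0.0, -0.0, -1.0]]
ft_force: [0.9, 0.8, 0.2]
width: 0.0002
```

```bash
python3 - <<'E'
from h import *
o=manip.observe(); s=snap('wrist','w7.png'); print(o['eef_pos'])
i=s['pixels'][60:320,180:440,::-1]; cv2.imwrite('pics/w7c.png',cv2.resize(i,(598,598),interpolation=cv2.INTER_CUBIC))
E
```

```text
[0.48840237 0.05678818 0.2372786 ]
```

View pics/w7c.png

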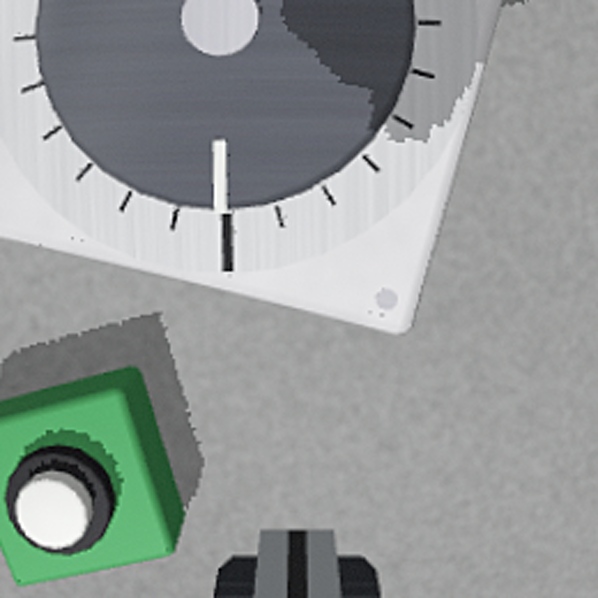

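In this view the index (crop 222,208) sits just short of the target's inner end (crop 226,213). I'll work out the angle.

```bash
cat > ang2.py <<'E'
from h import *
import sys
hs,isd,ts=[tuple(map(int,x.split(','))) for x in sys.argv[1:4]]
for k in range(3):
    o=manip.observe(); s=snap('wrist','w8.png'); g=s['pixels'].astype(int).mean(2)
    mh,c,st=blob(g>150,hs); H=wray(s,o,c,.089)[0]
    w=g.copy(); 
    yy,xx=np.mgrid[:480,:640]; P=wray(s,o,np.c_[xx.ravel(),yy.ravel()],.085)-H; rr=np.hypot(P[:,0],P[:,1]).reshape(g.shape)
    mi,ci,si=blob((g>150)&(rr<.0655)&(rr>.035),isd); mt,ct,stt=blob((g<90)&(rr>.069),ts)
    I=wray(s,o,np.argwhere(mi)[:,::-1],.085).mean(0)-H; T=wray(s,o,np.argwhere(mt)[:,::-1],.076).mean(0)-H
    A=[np.degrees(np.arctan2(v[1],v[0])) for v in(I,T)]
    # line directions (independent of centre)
    print('hub',H.round(4),'I r',np.hypot(*I[:2]).round(4),'T r',np.hypot(*T[:2]).round(4),np.round(A,2),'left',round(A[1]-A[0],2),si,stt)
E
python3 ang2.py 275,68 275,136 278,166
```

```text
hub [ 0.5404 -0.0583  0.089 ] I r 0.054 T r 0.0793 [101.73 103.05] left 1.32 [272 121   7  29 163] [277 155   4  23  82]
hub [ 0.5404 -0.0583  0.089 ] I r 0.054 T r 0.0795 [101.73 103.01] left 1.28 [272 120   7  30 165] [277 155   4  23  82]
hub [ 0.5404 -0.0583  0.089 ] I r 0.0539 T r 0.0792 [101.74 103.02] left 1.28 [272 120   7  30 167] [277 154   4  24  86]
```

Both cameras agree that 1.3–1.6° remain. I'll go back to the contact pose and push about 1.4° more.

>>> drive_tool(increments=[[[1,0,-30,0,0],[1,0,-60,0,0],[1,0,-90,0,0],[1,0,-120,0,0],[1,0,-150,0,0],[1,0,-170,0,0],[1,0,-170,0,0],[1,0,-170,0,0]]])

```text
time: 12.43
eef_pos: [0.5246, -0.1097, 0.2371]
tcp_rot: [[-0.977, -0.212, -0.0], [-0.212, 0.977, 0.0], [0.0, 0.001, -1.0]]
ft_force: [-0.3, -0.1, 0.3]
width: -0.0
```

>>> drive_tool(increments=[[[1,0,0,30,0],[1,0,0,60,0],[1,0,0,90,0],[1,0,0,115,0],[1,0,0,132,0],[1,0,0,140,0],[1,0,0,140,0],[1,0,0,140,0]]])

```text
time: 13.1
eef_pos: [0.5248, -0.1083, 0.0978]
tcp_rot: [[-0.977, -0.215, 0.0], [-0.215, 0.977, 0.0], [-0.0, 0.0, -1.0]]
ft_force: [0.4, 0.5, 0.9]
width: 0.0004
```

>>> drive_tool(increments=[[[1,-2,0,0,0],[1,-4,0,0,0],[1,-5,0,0,0],[1,-6,0,0,0],[1,-6.6,-0.2,0,-0.012],[1,-7.2,-0.5,0,-0.025],[1,-7.2,-0.5,0,-0.025],[1,-7.2,-0.5,0,-0.025]]])

```text
time: 13.77
eef_pos: [0.5317, -0.108, 0.0973]
tcp_rot: [[-0.971, -0.238, -0.0], [-0.238, 0.971, -0.0], [0.0, -0.0, -1.0]]
ft_force: [-2.1, -0.9, 2.9]
width: 0.0001
```

```bash
python3 ang.py
```

```text
[np.float64(102.285396415276), np.float64(102.47550156301389)] 0.19010514773789566
[np.float64(102.29134235920876), np.float64(102.47548648572648)] 0.18414412651772238
[np.float64(102.31165506080742), np.float64(102.47820556932678)] 0.16655050851935016
sens (0.002, 0) -0.48037217777446983
sens (0, 0.003) 0.0019327925485725928
yaw -166.2364196111098 [-2.14611921 -1.47400389  2.42082711]
```

>>> drive_tool(increments=[[[1,3,0,0,0],[1,6,0,0,0],[1,6,0,-20,0],[1,6,0,-50,0],[1,6,0,-80,0],[1,6,0,-110,0],[1,6,0,-140,0],[1,6,0,-140,0]]])

```text
time: 14.58
eef_pos: [0.5293, -0.1099, 0.2436]
tcp_rot: [[-0.971, -0.238, 0.01], [-0.238, 0.971, -0.002], [-0.009, -0.004, -1.0]]
ft_force: [0.7, 0.1, 0.3]
width: 0.0003
```

>>> drive_tool(increments=[[[1,0,30,0,0.005],[1,0,60,0,0.01],[1,0,90,0,0.015],[1,0,120,0,0.02],[1,0,150,0,0.025],[1,0,170,0,0.025],[1,0,170,0,0.025],[1,0,170,0,0.025]]])

```text
time: 15.25
eef_pos: [0.4854, 0.0565, 0.2371]
tcp_rot: [[-0.976, -0.216, 0.0], [-0.216, 0.976, 0.0], [-0.0, -0.0, -1.0]]
ft_force: [0.2, -0.5, 0.5]
width: 0.0004
```

>>> drive_tool(increments=[[[1,0,0,0,0],[1,0,0,0,0],[1,0,0,0,0],[1,0,0,0,0],[1,0,0,0,0],[1,0,0,0,0],[1,0,0,0,0],[1,0,0,0,0]]])

```text
time: 15.92
eef_pos: [0.4855, 0.0556, 0.2373]
tcp_rot: [[-0.977, -0.213, 0.0], [-0.213, 0.977, -0.0], [-0.0, -0.0, -1.0]]
ft_force: [0.2, 0.6, -0.7]
width: 0.0004
```

```bash
python3 ang2.py 275,68 276,136 278,166; python3 ang.py; python3 -c "
from h import *
o=manip.observe();print(o['eef_pos'],o['qpos'],o['tcp_rot'][:2,:2]); d=np.array([.525,.270])-o['eef_pos'][:2]; print(o['tcp_rot'][:2,:2].T@d)"
```

```text
hub [ 0.5403 -0.0583  0.089 ] I r 0.0539 T r 0.1165 [102.99 125.23] left 22.24 [270 122   7  29 171] [     0      0    640    480 234719]
hub [ 0.5404 -0.0583  0.089 ] I r 0.0538 T r 0.1165 [103.04 125.27] left 22.23 [270 121   7  30 175] [     0      0    640    480 234780]
hub [ 0.5403 -0.0583  0.089 ] I r 0.0538 T r 0.1166 [103.01 125.25] left 22.24 [270 121   7  30 174] [     0      0    640    480 234796]
[np.float64(101.95129909039397), np.float64(112.33937463484581)] 10.388075544451837
[np.float64(96.18393927876768), np.float64(112.38759754547236)] 16.20365826670468
[np.float64(102.19184088715272), np.float64(112.36137047841356)] 10.16952959126084
sens (0.002, 0) 8.595542869778825
sens (0, 0.003) 27.368136975930568
yaw -167.652788941303 [-0.18598269 -0.6836357   0.49782361]
[0.48548002 0.05578081 0.23730209] [ 1.14397773e-01  1.01914005e-01 -2.96882863e-01  1.17202412e+00
 -1.70842433e-06 -1.67189804e+00] [[-0.97686971 -0.21383539]
 [-0.21383539  0.97686971]]
[-0.08441351  0.20081347]
```

The wrist camera puts the index at 103.0° and the target at 103.0°, so the dial is set. The target seed missed in this run, so the target angle comes from the earlier run from the same viewpoint. Next I'll move over the grey box's button.

>>> drive_tool(increments=[[[1,-12,29,0,0],[1,-24,58,0,0],[1,-36,87,0,0],[1,-48,116,0,0],[1,-60,145,0,0],[1,-72,174,0,0],[1,-84,200,0,0],[1,-84,200,0,0]]])

```text
time: 16.88
eef_pos: [0.5255, 0.2738, 0.2368]
tcp_rot: [[-0.976, -0.218, 0.0], [-0.218, 0.976, 0.002], [-0.001, 0.002, -1.0]]
ft_force: [1.1, -1.4, 0.1]
width: 0.0003
```

>>> drive_tool(increments=[[[1,0,0,20,0],[1,0,0,40,0],[1,0,0,60,0],[1,0,0,80,0],[1,0,0,90,0],[1,0,0,90,0],[1,0,0,90,0],[1,0,0,90,0]]])

```text
time: 17.55
eef_pos: [0.5256, 0.2693, 0.1486]
tcp_rot: [[-0.977, -0.214, 0.001], [-0.214, 0.977, 0.001], [-0.002, 0.0, -1.0]]
ft_force: [0.6, 0.4, 0.8]
width: -0.0004
```

```bash
python3 - <<'E'
from h import *
o=manip.observe(); s=snap('wrist','w9.png'); print(o['eef_pos'])
g=s['pixels'].astype(int).min(2); 
n,l,st,ce=cv2.connectedComponentsWithStats((g>170).astype(np.uint8))
R=o['tcp_rot'][:2,:2]
for k in range(1,n):
    if 200<st[k,4]<8000: P=wray(s,o,ce[k],.067)[0]; print(st[k],ce[k].round(1),P.round(4),'tool shift',(R.T@(P[:2]-o['eef_pos'][:2])).round(4))
E
```

```text
[0.52556524 0.26927647 0.14856642]
[ 251    9   51   50 1985] [276.3  32.9] [0.5735 0.1428 0.067 ] tool shift [-0.0198 -0.1337]
[162 176  27  24 417] [175.2 187. ] [0.6176 0.2481 0.067 ] tool shift [-0.0854 -0.0403]
[ 281  236   48   45 1694] [304.3 257.8] [0.5275 0.2766 0.067 ] tool shift [-0.0035  0.0067]
[444 343  40  30 755] [466.1 356.7] [0.3878 0.3306 0.067 ] tool shift [0.1215 0.0893]
```

View pics/w9.png

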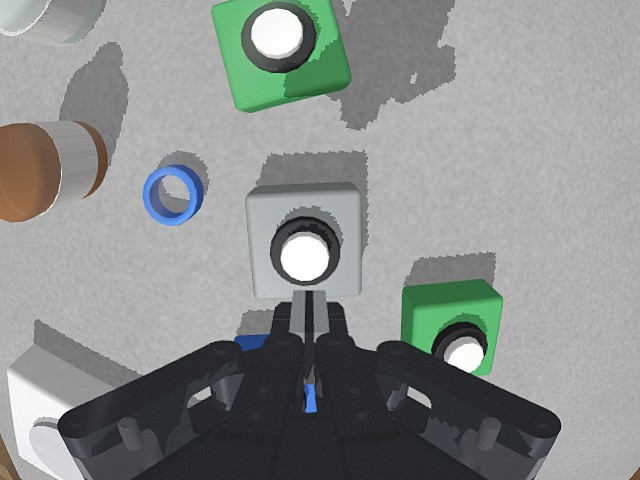

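The grey box and its white button are at (304,258), with the button top at (0.5275, 0.2766). I'll shift over it, descend and press.

>>> drive_tool(increments=[[[1,-3.5,6.5,10,0],[1,-3.5,6.5,25,0],[1,-3.5,6.5,40,0],[1,-3.5,6.5,55,0],[1,-3.5,6.5,65,0],[1,-3.5,6.5,72,0],[1,-3.5,6.5,75,0],[1,-3.5,6.5,75,0]]])

```text
time: 18.27
eef_pos: [0.5266, 0.2762, 0.0718]
tcp_rot: [[-0.977, -0.214, -0.001], [-0.214, 0.977, -0.0], [0.001, -0.0, -1.0]]
ft_force: [-0.7, 0.6, 0.0]
width: -0.0002
```

>>> drive_tool(increments=[[[1,0,0,1,0],[1,0,0,2,0],[1,0,0,3,0],[1,0,0,4,0],[1,0,0,5,0],[1,0,0,6,0],[1,0,0,7,0],[1,0,0,8,0]]])

```text
time: 18.93
eef_pos: [0.527, 0.2763, 0.0645]
tcp_rot: [[-0.977, -0.214, 0.0], [-0.214, 0.977, 0.0], [-0.001, 0.0, -1.0]]
ft_force: [-0.9, -0.4, 2.8]
width: 0.0002
```

>>> drive_tool(increments=[[[1,0,0,1,0],[1,0,0,2,0],[1,0,0,3,0],[1,0,0,4,0],[1,0,0,4,0],[1,0,0,4,0],[1,0,0,4,0],[1,0,0,4,0]]])

```text
time: 19.6
eef_pos: [0.5271, 0.2763, 0.061]
tcp_rot: [[-0.977, -0.214, 0.001], [-0.214, 0.977, 0.0], [-0.001, 0.0, -1.0]]
ft_force: [-2.5, -0.4, 9.2]
width: 0.0003
```

>>> drive_tool(increments=[[[1,0,0,0.5,0],[1,0,0,1,0],[1,0,0,1.5,0],[1,0,0,1.5,0],[1,0,0,1.5,0],[1,0,0,1.5,0],[1,0,0,1.5,0],[1,0,0,1.5,0]]])

```text
time: 20.27
eef_pos: [0.5271, 0.2763, 0.0608]
tcp_rot: [[-0.977, -0.214, 0.001], [-0.214, 0.977, 0.001], [-0.001, 0.0, -1.0]]
ft_force: [-5.5, -3.1, 18.2]
width: 0.0003
```

>>> drive_tool(increments=[[[1,0,0,-3,0],[1,0,0,-8,0],[1,0,0,-20,0],[1,0,0,-45,0],[1,0,0,-75,0],[1,0,0,-105,0],[1,0,0,-140,0],[1,0,0,-160,0]]])

```text
time: 20.93
eef_pos: [0.5276, 0.2766, 0.2229]
tcp_rot: [[-0.977, -0.214, 0.003], [-0.214, 0.977, 0.002], [-0.003, 0.001, -1.0]]
ft_force: [0.9, 1.5, 0.2]
width: 0.0003
```

>>> drive_tool(increments=[[[1,0,0,0,0],[1,0,0,0,0],[1,0,0,0,0],[1,0,0,0,0],[1,0,0,0,0],[1,0,0,0,0],[1,0,0,0,0],[1,0,0,0,0]]])

```text
time: 21.6
eef_pos: [0.5266, 0.2761, 0.2183]
tcp_rot: [[-0.977, -0.214, -0.001], [-0.214, 0.977, -0.0], [0.001, -0.0, -1.0]]
ft_force: [0.2, 0.2, 0.2]
width: -0.0001
```

```bash
python3 ang.py; python3 - <<'E'
from h import *
import pickle
a,b=pickle.load(open('s0.pkl','rb')); t=snap('top'); s=snap('side','side9.png')
d=np.abs(b['pixels'].astype(int)-s['pixels']).max(2)
B=proj(s,[.5275,.2766,.067])[0].round().astype(int); print('button px side',B,'diff around', d[B[1]-8:B[1]+9,B[0]-8:B[0]+9].max())
o=np.hstack([s['pixels'][130:430,180:480,::-1],b['pixels'][130:430,180:480,::-1]]); cv2.imwrite('pics/end.png',cv2.resize(o,(800,400)))
E
```

```text
[np.float64(102.18664604779843), np.float64(103.8970507847865)] 1.7104047369880675
[np.float64(102.18590164239656), np.float64(103.86572374304045)] 1.6798221006438894
[np.float64(102.20773314959183), np.float64(103.89345858235232)] 1.685725432760492
sens (0.002, 0) 1.3940411347589645
sens (0, 0.003) 1.9906323425582286
yaw -167.66037262666077 [ 0.74027114 -0.34635083  0.45999345]
button px side [247 214] diff around 8
```

View pics/end.png

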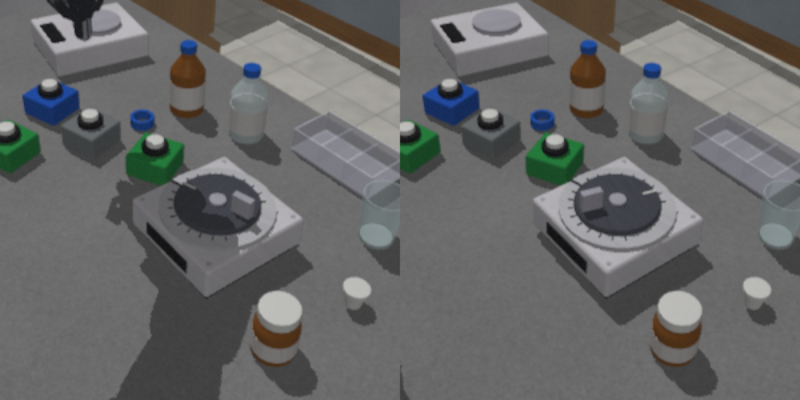

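The button is back up (side view unchanged there), the bystanders are in place, and the arm is clear at z = 0.22. The 1.7° top reading comes from the arm's shadow: it shifted the fixed target line's own angle from 102.5° to 103.9°.

```bash
python3 -c "
from rig import manip
print(manip.sign_off())"
```

```text
the job is handed in; nothing more can be done
None
```

The dial is set on the target line and the start button has been pressed fully down and released. I handed the job in at about 22 s of the 54 s allowed.

- **Dial:** I pushed the fin about 120° counter-clockwise with the closed fingertips, in an arc. A look partway showed about 1.4° still to go, so I pushed that much more. The last clean checks put the index within about 0.2° of the target. The wrist camera read 103.0° for both marks, though its target angle came from the picture before the last nudge. The top camera read 0.18° remaining.
- **Start button:** I pressed the one on the grey box, not the blue or green ones. The fingertips stopped at 60.8 mm, the full 6 mm of travel, with 18 N against the stop. In the side camera the area around the button then looked the same as at the start, so it is back up.
- **Bench:** a before-and-after side view showed the bystanders in it (jar, bottles, beaker, cap, stopper) where they were. The wrench was last seen in place mid-job. The arm finished clear of everything, with no contact force.

**One check disagreed:** the final top-camera reading gave 1.7° between the marks. Most of that came from the arm's shadow, which shifted the reading of the fixed target line by 1.4°. The index reading itself moved only 0.1°.

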